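Set the eggshell mill five clicks open and start it

ROBOT

A 7-joint arm with a two-finger parallel gripper is mounted at the origin on the work surface. World frame = base frame: x ahead of the robot, y to its left, z up, the work surface at z = 0. Lengths are in m, angles in rad, forces in N, time in s.
With the tool pointing down it reaches from about 0.425 to 0.875 m from the base axis. Payload 4.7 kg.
Tool frame: the origin (TCP) lies at the very end of the fingers, on their centre line; the grasp point (between the pads) lies 19 mm behind it; z points along the fingers, y is the line along which they close (so a half turn about z gives the same grasp; the last joint's range is limited). The gripper opens to 87 mm and grips with 3 to 60 N. Pads are 19 mm wide; open, the fingers measure 117 mm over their backs; the gripper's body (75 mm by 190 mm) begins 51 mm behind the grasp point.
Start: joints at [1.161, 0.321, -0.07, 1.45, 0.023, 1.371, -0.057], TCP at [0.267, -0.593, 0.223] pointing down, gripper open.
Joint ranges: [-2.86, 2.86], [-0.3, 2.09], [-1.38, 1.24], [0.06, 2.45], [-1.56, 4.7], [0.09, 2.05], [-2.69, 2.69]. Speed limits (rad/s): [2.57, 2.57, 3.14, 3.14, 3.14, 3.14, 3.14].

INTERFACE

Orientations are given as a rotation vector (axis times angle).
In Python, from bench import get_state, get_image, get_calibration, close_job gives the robot as it stands.
- The arm moves only by the shell command python3 -m crank 'ROWS' [FORCE]. ROWS is JSON, a list of rows, each a list of 5 numbers: the opening, from 0 (shut) to 1 (fully open), then the shift along the world's x, y, z in units of 0.2 m (1.0 is 0.2 m), then the turn about the world's z in units of 2 pi rad (1.0 is 2 pi rad). A call has 1 to 5 rows; each row is the pose to reach, as a shift and turn from the pose commanded when the call began, turning the shorter way round; what a row does not reach only later rows make up. A row lasts 1/8 s, in which the tool goes at most 62.5 mm and 10.7 degrees, less where a joint would pass 70% of its speed; a pose out of reach is approached as far as the arm can. A call with a number of a shift or a turn outside -1 to 1 is refused whole. A call with a gripper value outside its range is refused whole. The fingers move at their own pace and stop on an object; FORCE is the grip in N (left out, the last holds). Time passes only in rows, so rows that repeat a pose let the fingers close. It gives the time, the measured TCP pose, the force, the opening and the grip force at its end, in the units of the state.
- get_state(): the state, without advancing time (a new reading comes with each control period).
- get_image(name): name is "scene" or "top" or "wrist"; returns the picture (480x640x3 uint8, red, green, blue); there is no depth.
- get_calibration(name): a dict with "fovy" (degrees; the focal length in pixels is half the picture's height over the tangent of half this angle, whatever the lens; pixels are square), "cx", "cy" (the principal point, pixels), "k1" (the pictures are not rectified: a ray, as slopes to the right and down, at radius r is drawn at 1 + k1 r^2 times it, then the intrinsics apply), "R" (3x3) and "t" (3): a world point X has camera coordinates R X + t. Camera axes: x right, y down, z forward; pixel columns grow to the right and rows downward; lengths in m; the calibration is good to about 2 mm. A picture is of the moment at which its call begins: read the wrist's pose just before it. get_calibration takes no time and is no camera call; for the wrist camera it gives the pose at the moment of the call.
- close_job(): hands the job in; it is judged then, once.
The state is a dict: "time": time; "joint_positions": joint angles; "qd": joint speeds; "joint_torque": joint torques, N m; "position": TCP position; "tool_rot": TCP orientation; "ft_force": force on the tool from outside, world axes, zero at the start; "torque": the same for the moment, N m; "grip_width": opening from 0.0 (shut) to 1.0 (fully open); "grip_force": force on a finger pad.
Only numpy, scipy, OpenCV 4.12 (cv2) and the standard library are available. Lean on these libraries where they do the work, as an engineer would, in place of code of your own. Each camera call takes 0.05 s, during which the arm holds its last target. There are 200 camera calls.

TASK

The stone mill for the eggshell inlay has lost its setting: turn its dial clockwise until you feel the stones just touch, without forcing them together, then turn it back exactly five clicks. With the dial left there, start the mill by pushing its small start button fully down. Leave the broad stop button and everything standing around the mill alone.

Things in the scene. Friction and masses are not known exactly. Their poses are not given: they have to be found in the camera images.
- mill: Heavy grey and steel bench mill, fixed. Round drum 200 mm across, domed cover up to 160 mm above the bench, on it a collar 82 mm across up to 172 mm, then the dial. Spout at the front left. On the right (the mill's -y) a switch housing 150 by 130 mm, flat top at 101 mm, with two buttons. Origin: on the bench below the dial's axis; x away from the robot at yaw 0, y left, z up.
- dial_grip (a point): On the dial's upright axis, 198 mm above the bench, the height to grip; belongs to the mill, does not turn with the dial. Dial: black rubber fluted round knob 54 mm across, 174 to 212 mm above the bench, no mark or scale: its angle tells nothing of the setting. 24 clicks a turn (15 degrees each); it settles into the nearest click when let go. Clockwise from above closes, counterclockwise opens.
- dial_top (a point): Centre of the dial's top, 212 mm above the bench, on the mill. Feel: leaving a click it resists by 0.3 N m, falling to 0.23 at 2 degrees, 0.13 at 4, about 0 half way (7.5 degrees); then it pulls on, up to 0.35 N m, into the next. It starts at rest 2 to 7 clicks open.
- gap (a joint): Gap between the stones, m: 0 in click 0, where they touch; +0.00001 for each click open; negative when pressed together. Far finer than its reading's noise: go by feel and count. Past click 0 the dial yields but the torque does not fall off: 0.48 N m at 1 degree, 0.53 at 4, 0.6 at 6; let go, it springs back to click 0. Over half a click (7.5 degrees, 0.65 N m) past is forcing the stones.
- hopper (a point): Centre of the mouth of the steel feed hopper, 84 mm across, slanting up and out of the cover to the mill's +x; no part of it above 220 mm, and none above the collar within 75 mm of the dial's axis.
- start_cap (a point): Centre of the top of the start button at rest, 122 mm above the bench: the small flat round grey button, 28 mm across in a 44 mm steel ring, nearer the robot at yaw 0 (from the dial's axis 35 mm to the mill's -x, 170 mm to its -y). Pushed straight down. The point belongs to the mill and does not move with the button.
- start (a joint): Travel of the start button in metres: 0 at rest, 0.005 fully down, which takes 6 N; it springs back up.
- stop_cap (a point): Centre of the top of the stop button, 131 mm above the bench: the broad mushroom-shaped grey button, 42 mm across, 70 mm beyond the start button in the mill's +x. Not to be pressed.
- stop (a joint): Travel of the stop button in metres: 0 at rest, 0.005 fully down.
- catch_bowl: White enamel bowl under the spout, 104 mm across, 48 mm high, loose. Origin: centre of its foot.
- shell_bowl: White enamel bowl of eggshell pieces, 110 mm across, 50 mm high, loose, right of the switch housing, beyond it. Origin: centre of its foot.
- vase: Amber and black lacquer vase, 90 mm across, 248 mm tall, loose, left of the mill beyond it. Origin: centre of its foot.
- paper_cup: Paper cup, 72 mm across, 82 mm high, loose, right of the switch housing. Origin: centre of its foot.

How it is judged:
By the outcome, as a careful person would: the job done as asked, in the order asked, and still so for the second after the job is handed in, with the robot touching nothing.
It also fails if it takes over 58 s, if anything falls off the work surface, if the arm or the gripper's body presses on something with over 40 N, if the wrist force passes 120 N, or if a joint passes its speed limit or range.

## Working session

There is one attempt and no reset: what is moved stays moved. The work goes in short steps, Python scripts to look and compute and a shell command to move; the robot and the scene stay as the last step left them, time stands still between calls to the robot, and variables do not carry over. Pictures are saved under pics/ and viewed, at most 10 in all, crops included, and the job is handed in when it is done.

```bash
mkdir -p pics
python3 - <<'E'
from bench import *
import cv2,numpy as np
for n in("scene","top"):
    im=get_image(n); cv2.imwrite(f"pics/{n}0.png",im[:,:,::-1])
    c=get_calibration(n); print(n,{k:np.round(v,4).tolist() for k,v in c.items()})
print(get_state())
E
```

```text
scene {'fovy': 47.2542, 'cx': 317.3872, 'cy': 244.2779, 'k1': -0.1156, 'R': [[-0.8121, 0.5833, 0.0151], [0.468, 0.6666, -0.5801], [-0.3484, -0.4641, -0.8144]], 't': [0.3807, -0.2045, 1.4165]}
top {'fovy': 48.1916, 'cx': 319.9498, 'cy': 238.8641, 'k1': -0.0324, 'R': [[0.0236, -0.9996, 0.0153], [-0.9943, -0.025, -0.1032], [0.1035, -0.0128, -0.9945]], 't': [0.0328, 0.5503, 1.3564]}
{'time': 0.1, 'joint_positions': array([ 1.16111396,  0.32176756, -0.07007307,  1.45152777,  0.02259423,
        1.37074295, -0.05692111]), 'qd': array([-0.00153525, -0.00073175, -0.00091241, -0.00198279,  0.00016434,
        0.00069077,  0.00042017]), 'joint_torque': array([-2.48338465e-04, -4.92572558e+01, -4.05771118e-01, -3.13395560e+01,
       -6.40024315e-02,  3.95797240e-02,  6.44672923e-05]), 'position': array([ 0.26704885, -0.59209963,  0.22157128]), 'tool_rot': array([-3.06976692e+00, -6.60359642e-01,  6.79940555e-04]), 'ft_force': array([-0.30889642, -0.04743418,  0.51426539]), 'torque': array([ 0.03195927, -0.01842774, -0.00907115]), 'grip_force': 0.0, 'grip_width': 0.9991012230654301}
```

View pics/top0.png

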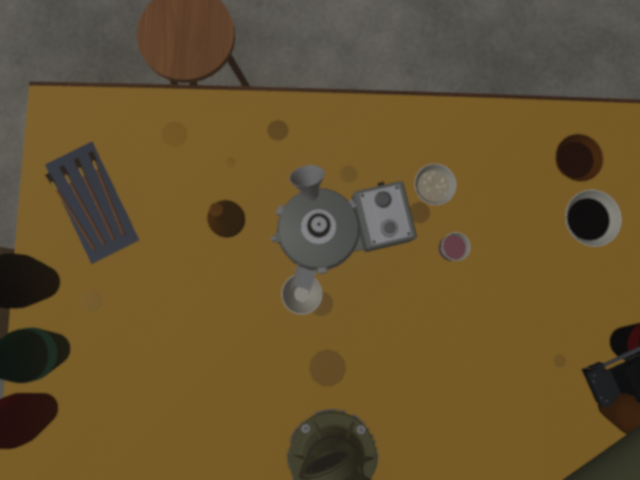

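View pics/scene0.png

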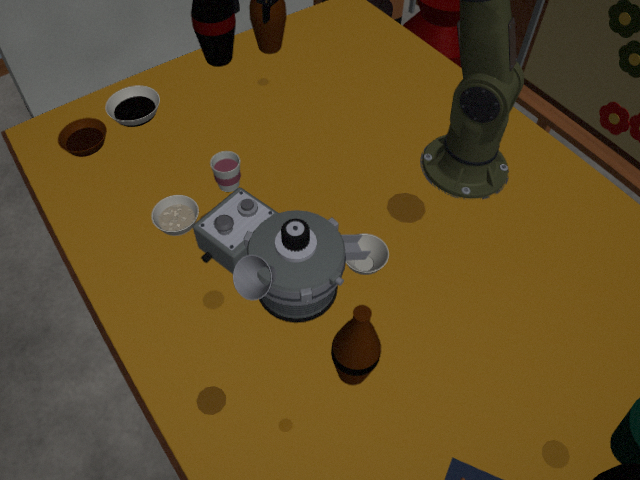

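The top view shows the dial at about (318,224), the start button at (389,228) and the stop button at (383,199). The scene view shows the dial at (295,235), start at (248,205) and stop at (225,223). Next I'll refine these positions.

```bash
cat > h.py <<'E'
import cv2,numpy as np
from bench import *
def ray(n,uv,c=None):
    c=c or get_calibration(n); f=240/np.tan(np.radians(c["fovy"])/2)
    d=(np.array(uv,float)-[c["cx"],c["cy"]])/f; s=d.copy()
    for _ in range(20): s=d/(1+c["k1"]*(s@s))
    R=np.array(c["R"]);t=np.array(c["t"])
    v=R.T@np.array([*s,1]); return -R.T@t, v/np.linalg.norm(v)
def onz(n,uv,z,c=None):
    o,v=ray(n,uv,c); return o+v*(z-o[2])/v[2]
def tri(a,b):
    (o,v),(p,w)=a,b
    k=np.linalg.lstsq(np.c_[v,-w],p-o,rcond=None)[0]
    A=o+k[0]*v;B=p+k[1]*w; return (A+B)/2,np.linalg.norm(A-B)
E
python3 - <<'E'
from h import *
t=cv2.imread("pics/top0.png");s=cv2.imread("pics/scene0.png")
a=cv2.resize(t[175:265,270:430],None,fx=5,fy=5,interpolation=cv2.INTER_CUBIC)
b=cv2.resize(s[180:290,185:345],None,fx=5,fy=5,interpolation=cv2.INTER_CUBIC)
cv2.imwrite("pics/c1.png",a);cv2.imwrite("pics/c2.png",b)
for n,im,(x0,y0,x1,y1) in(("top",t,(295,205,342,245)),("scene",s,(272,210,320,262))):
    g=cv2.cvtColor(im,cv2.COLOR_BGR2GRAY)[y0:y1,x0:x1]; m=(g<50).astype(np.uint8)
    k,l,st,ce=cv2.connectedComponentsWithStats(m)
    for i in range(1,k):
        if st[i,4]>20: print(n,st[i]+[x0,y0,0,0,0],ce[i]+[x0,y0])
for p,z in(((318,224),.212),((389,228),.122),((383,199),.131)): print(onz("top",p,z))
E
```

```text
top [309 215  20  21  91] [318.43956044 228.64835165]
scene [281 219  29  32 533] [295.07879925 236.69606004]
[0.56362638 0.05370158 0.212     ]
[ 0.57018608 -0.11876145  0.122     ]
[ 0.63914539 -0.10227101  0.131     ]
```

View pics/c1.png

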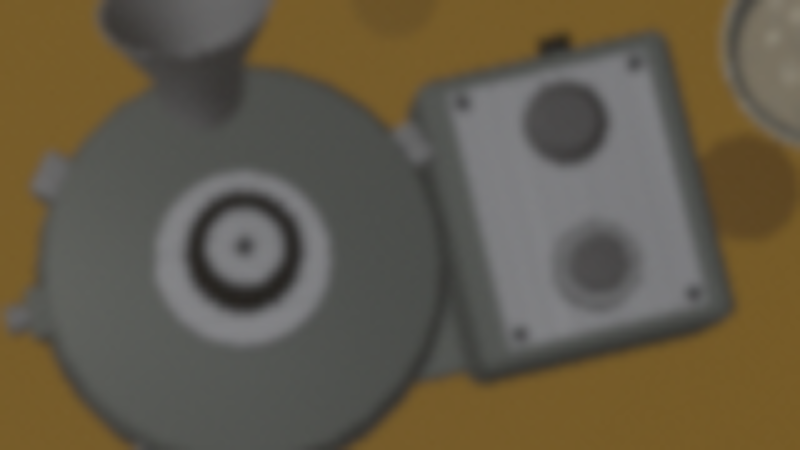

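View pics/c2.png

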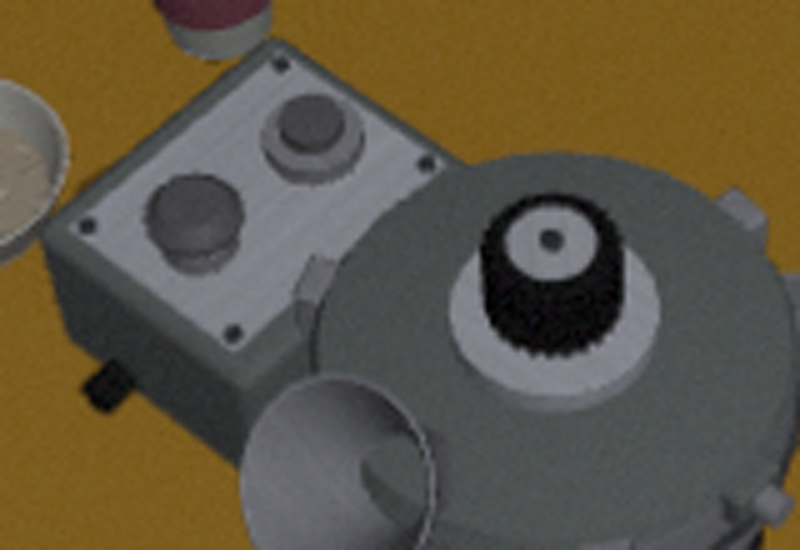

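The crops show the dial's top centre at top (318.4,223.6) and scene (294.8,227.6). Start is at top (389.6,227.2) and scene (247,204). Stop is at top (382.6,198.8) and scene (223.6,221.6).

Run:
```python
from h import *
P={}
for k,a,b,z in(("dial",(318.4,223.6),(294.8,227.6),.212),("start",(389.6,227.2),(247,204),.122),("stop",(382.6,198.8),(223.6,221.6),.131)):
    print(k,tri(ray("top",a),ray("scene",b)),onz("top",a,z),onz("scene",b,z))
    P[k]=(onz("top",a,z)+onz("scene",b,z))[:2]/2
v=P["stop"]-P["start"];print(np.linalg.norm(v),np.degrees(np.arctan2(v[1],v[0])))
v=P["start"]-P["dial"];print(np.linalg.norm(v),np.hypot(35,170),np.degrees(np.arctan2(v[1],v[0])-np.arctan2(-170,-35)))
from scipy.spatial.transform import Rotation as R
print(R.from_rotvec(get_state()["tool_rot"]).as_matrix().round(3))
```

```text
dial (array([0.56344771, 0.05326907, 0.21681463]), np.float64(0.0012188301642031337)) [0.56455351 0.05282653 0.212     ] [0.56102894 0.05063811 0.212     ]
start (array([ 0.57181635, -0.11998148,  0.12020954]), np.float64(0.0014775815523651646)) [ 0.57217093 -0.12019559  0.122     ] [ 0.57194199 -0.11806408  0.122     ]
stop (array([ 0.63942516, -0.10113453,  0.12857171]), np.float64(0.0015414624061258757)) [ 0.63960835 -0.10129844  0.131     ] [ 0.63957621 -0.0987395   0.131     ]
0.07018769350320966 15.80011831432511
0.17111317449467706 173.5655495770978 14.737534931158176
[[ 0.912  0.411 -0.001]
 [ 0.411 -0.912  0.001]
 [-0.    -0.002 -1.   ]]
```

```bash
python3 -m crank '[[1,0.12,0.26,0.1,0],[1,0.24,0.52,0.2,0],[1,0.37,0.8,0.3,0],[1,0.37,0.8,0.4,0]]'
python3 -m crank '[[1,0.12,0.27,0,0],[1,0.24,0.54,0,0],[1,0.37,0.8,0,0],[1,0.45,0.98,0,0]]'
python3 -m crank '[[1,0.12,0.27,0,0],[1,0.24,0.54,0,0],[1,0.37,0.8,0,0],[1,0.45,0.98,0,0]]'
python3 -m crank '[[1,0.1,0.23,0,0],[1,0.2,0.46,0,0],[1,0.2,0.46,0,0]]'
python3 - <<'E'
from h import *
from scipy.spatial.transform import Rotation as R
s=get_state();c=get_calibration("wrist");im=get_image("wrist");cv2.imwrite("pics/w1.png",im[:,:,::-1])
print(s["position"],s["joint_positions"].round(3),R.from_rotvec(s["tool_rot"]).as_matrix().round(3),s["torque"],s["ft_force"])
np.save("w1.npy",c,allow_pickle=True);print(c)
E
```

```text
time: 0.6
position: [0.3448, -0.4272, 0.3033]
tool_rot: [-3.067, -0.674, -0.002]
ft_force: [-0.1, -0.2, 0.1]
grip_width: 0.997
grip_force: 0.0
time: 1.1
position: [0.4323, -0.2334, 0.3024]
tool_rot: [-3.07, -0.665, -0.0]
ft_force: [1.5, 0.1, -0.3]
grip_width: 1.002
grip_force: 0.0
time: 1.6
position: [0.5218, -0.0374, 0.3024]
tool_rot: [-3.07, -0.665, -0.0]
ft_force: [0.5, -0.4, 0.3]
grip_width: 0.998
grip_force: 0.0
time: 1.98
position: [0.5612, 0.0568, 0.302]
tool_rot: [-3.065, -0.673, 0.001]
ft_force: [-0.5, 0.3, 0.4]
grip_width: 1.002
grip_force: 0.0
[0.56120629 0.05681129 0.30199249] [ 0.456  0.161 -0.678  1.523  0.098  1.494 -1.362] [[ 0.908  0.419 -0.001]
 [ 0.419 -0.908  0.003]
 [ 0.    -0.003 -1.   ]] [-0.04315475 -0.00422732  0.07824756] [-0.50151522  0.30068113  0.43809517]
{'fovy': 68.69470269940582, 'cx': 324.33718422221745, 'cy': 238.88672234786065, 'k1': -0.056527449412355824, 'R': array([[ 0.41916064, -0.90790858, -0.00252131],
       [-0.8739835 , -0.40424717,  0.26969809],
       [-0.24588044, -0.11084324, -0.96294163]]), 't': array([-0.18285732,  0.45863615,  0.61051499])}
```

View pics/w1.png

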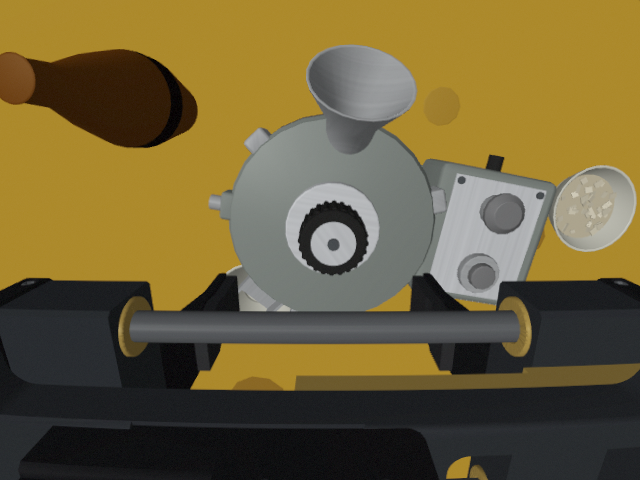

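The wrist view shows the dial centre at (333,244), start at (483,276) and stop at (503,213). I'll fuse these with the earlier points and turn the wrist counterclockwise to leave room for the clockwise turn.

```bash
python3 - <<'E'
from h import *
c=np.load("w1.npy",allow_pickle=True).item()
for n,p,z in(("dial",(333,244),.212),("start",(483,276),.122),("stop",(503,213),.131)): print(n,onz("wrist",p,z,c))
E
python3 -m crank '[[1,0.0,0,0,0.028],[1,0,0,0,0.056],[1,0,0,0,0.084],[1,0,0,0,0.112],[1,0,0,0,0.14]]'
python3 -m crank '[[1,0.0,0,0,0.028],[1,0,0,0,0.056],[1,0,0,0,0.084],[1,0,0,0,0.112],[1,0,0,0,0.112]]'
python3 - <<'E'
from h import *
from scipy.spatial.transform import Rotation as R
s=get_state();c=get_calibration("wrist");im=get_image("wrist");cv2.imwrite("pics/w2.png",im[:,:,::-1])
print(s["position"],s["joint_positions"].round(3),R.from_rotvec(s["tool_rot"]).as_matrix().round(3),s["torque"],s["ft_force"])
np.save("w2.npy",c,allow_pickle=True)
E
```

```text
dial [0.5624365  0.05053902 0.212     ]
start [ 0.5736497  -0.12102157  0.122     ]
stop [ 0.63980868 -0.09873279  0.131     ]
time: 2.65
position: [0.5609, 0.0492, 0.3023]
tool_rot: [2.494, 1.909, -0.002]
ft_force: [0.2, 0.4, -1.0]
grip_width: 0.999
grip_force: 0.0
time: 3.28
position: [0.561, 0.0496, 0.3023]
tool_rot: [1.694, 2.646, -0.002]
ft_force: [0.4, -0.6, -0.2]
grip_width: 1.001
grip_force: 0.0
[0.56101708 0.04955884 0.30230836] [ 0.584  0.18  -0.819  1.521  0.132  1.499  0.196] [[-0.419  0.908 -0.   ]
 [ 0.908  0.419 -0.001]
 [-0.001 -0.001 -1.   ]] [-0.00953791 -0.10570997 -0.02038625] [ 0.41600905 -0.55028806 -0.23635232]
```

View pics/w2.png

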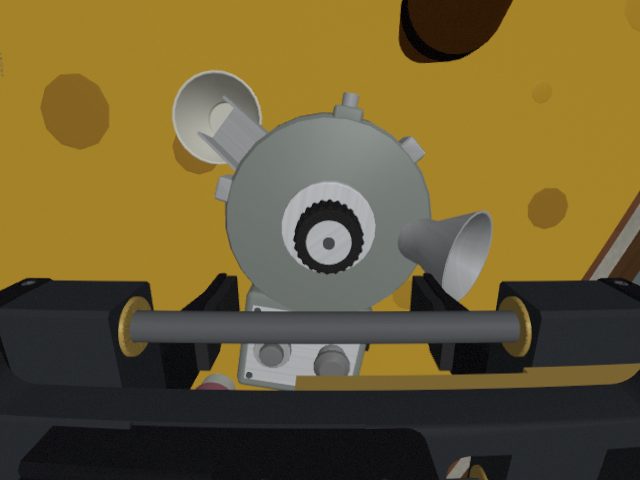

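The wrist view now shows the dial centre at (328.5,243).

Run:
```python
from h import *
c=np.load("w2.npy",allow_pickle=True).item()
print(onz("wrist",(328.5,243),.212,c)); print([get_state()["position"].round(4) for _ in range(3)])
```

```text
[0.56301262 0.0503721  0.212     ]
[array([0.5611, 0.0499, 0.3024]), array([0.5611, 0.0499, 0.3024]), array([0.5611, 0.0499, 0.3024])]
```

```bash
python3 -m crank '[[1,0.01,0.005,-0.2,0],[1,0.01,0.005,-0.4,0],[1,0.01,0.005,-0.55,0],[1,0.01,0.005,-0.61,0],[1,0.01,0.005,-0.61,0]]'
python3 -m crank '[[0.55,0,0,0,0],[0.5,0,0,0,0],[0.4,0,0,0,0],[0.4,0,0,0,0]]' 5
cat > st.py <<'E'
from h import *
from scipy.spatial.transform import Rotation as R
s=get_state();m=R.from_rotvec(s["tool_rot"]).as_matrix()
print("pos",s["position"].round(4),"yaw %.2f"%np.degrees(np.arctan2(m[1,0],m[0,0])),"F",s["ft_force"].round(2),"T",s["torque"].round(3),"grip",round(s["grip_width"],3),round(s["grip_force"],1),"q7 %.2f"%s["joint_positions"][6])
E
python3 st.py
```

```text
time: 3.95
position: [0.5631, 0.0521, 0.1805]
tool_rot: [-1.69, -2.648, 0.001]
ft_force: [0.8, -0.3, 0.3]
grip_width: 0.999
grip_force: 0.0
time: 4.45
position: [0.5634, 0.0525, 0.1809]
tool_rot: [1.688, 2.649, 0.0]
ft_force: [-0.2, 0.5, 1.0]
grip_width: 0.636
grip_force: 0.0
pos [0.5634 0.0525 0.1809] yaw 115.00 F [-0.21  0.55  0.98] T [ 0.078 -0.086  0.018] grip 0.636 0.0 q7 0.15
```

```bash
python3 -m crank '[[0.4,0,0,0,0],[0.4,0,0,0,0]]' 5; python3 st.py; python3 -m crank '[[0.4,0,0,0,0],[0.4,0,0,0,0],[0.4,0,0,0,0]]' 45 >/dev/null; python3 st.py;python3 -m crank '[[0.4,0,0,0,0]]'  >/dev/null; python3 st.py
```

```text
time: 4.7
position: [0.563, 0.0523, 0.1808]
tool_rot: [-1.688, -2.649, 0.001]
ft_force: [-2.1, -1.5, 4.8]
grip_width: 0.619
grip_force: 5.0
pos [0.563  0.0523 0.1808] yaw 114.99 F [-2.12 -1.54  4.78] T [-0.221  0.452  0.034] grip 0.619 5.0 q7 0.15
pos [0.563  0.0523 0.1808] yaw 114.99 F [-3.79 -0.69  4.82] T [-0.286  0.699  0.011] grip 0.609 45.0 q7 0.15
pos [0.5631 0.0523 0.1808] yaw 115.00 F [-3.12 -0.99  5.2 ] T [-0.282  0.727  0.004] grip 0.61 45.0 q7 0.15
```

```bash
python3 -m crank '[[0.4,0,0,0,-0.008],[0.4,0,0,0,-0.008]]' >/dev/null; python3 st.py; python3 -m crank '[[0.4,0,0,0,0]]'  >/dev/null; python3 st.py
```

```text
pos [0.5631 0.0523 0.1808] yaw 112.13 F [-3.04 -2.08  5.37] T [-0.321  0.667  0.124] grip 0.607 45.0 q7 0.10
pos [0.5631 0.0523 0.1808] yaw 112.15 F [-2.77 -1.26  5.07] T [-0.323  0.738  0.194] grip 0.606 45.0 q7 0.10
```

```bash
python3 -m crank '[[0.4,0,0,0,-0.015],[0.4,0,0,0,-0.025],[0.4,0,0,0,-0.0337],[0.4,0,0,0,-0.0337]]' >/dev/null; python3 st.py; python3 -m crank '[[0.4,0,0,0,-0.008],[0.4,0,0,0,-0.008]]'  >/dev/null; python3 st.py;python3 -m crank '[[0.4,0,0,0,0]]'  >/dev/null; python3 st.py
```

```text
pos [0.5634 0.0524 0.1808] yaw 100.02 F [-2.84 -0.7   4.79] T [-0.23   0.52  -0.042] grip 0.614 45.0 q7 -0.10
pos [0.5634 0.0524 0.1808] yaw 97.21 F [-2.37 -1.54  4.85] T [-0.346  0.543  0.184] grip 0.615 45.0 q7 -0.15
pos [0.5634 0.0524 0.1808] yaw 97.23 F [-1.45 -1.41  5.32] T [-0.299  0.551  0.157] grip 0.609 45.0 q7 -0.15
```

```bash
python3 -m crank '[[0.4,0,0,0,-0.015],[0.4,0,0,0,-0.025],[0.4,0,0,0,-0.0337],[0.4,0,0,0,-0.0337]]' >/dev/null; python3 st.py; python3 -m crank '[[0.4,0,0,0,-0.008],[0.4,0,0,0,-0.008]]'  >/dev/null; python3 st.py;python3 -m crank '[[0.4,0,0,0,0]]'  >/dev/null; python3 st.py
```

```text
pos [0.5637 0.0524 0.1808] yaw 85.07 F [-1.9  -3.18  4.67] T [-0.338  0.354 -0.107] grip 0.614 45.0 q7 -0.35
pos [0.5637 0.0524 0.1808] yaw 82.22 F [-0.77 -0.69  4.49] T [-0.291  0.303  0.197] grip 0.614 45.0 q7 -0.40
pos [0.5637 0.0524 0.1808] yaw 82.20 F [-0.09 -0.58  4.89] T [-0.281  0.16   0.203] grip 0.609 45.0 q7 -0.40
```

```bash
python3 -m crank '[[0.4,0,0,0,-0.015],[0.4,0,0,0,-0.025],[0.4,0,0,0,-0.0337],[0.4,0,0,0,-0.0337]]' >/dev/null; python3 st.py; python3 -m crank '[[0.4,0,0,0,-0.008],[0.4,0,0,0,-0.008]]'  >/dev/null; python3 st.py;python3 -m crank '[[0.4,0,0,0,0]]'  >/dev/null; python3 st.py
```

```text
pos [0.564  0.0523 0.1808] yaw 70.02 F [ 0.99 -2.37  3.97] T [-0.339 -0.209 -0.017] grip 0.613 45.0 q7 -0.61
pos [0.564  0.0523 0.1808] yaw 67.23 F [ 1.69 -1.22  4.18] T [-0.338 -0.379  0.462] grip 0.608 45.0 q7 -0.66
pos [0.564  0.0523 0.1808] yaw 67.19 F [ 3.13 -2.74  3.54] T [-0.443 -0.499  0.617] grip 0.61 45.0 q7 -0.66
```

Click 0 is at yaw 70.0: the probe there read 0.46–0.62 N m instead of about 0.19. I'll go back to that detent, then five clicks open to yaw 145.

```bash
python3 -m crank '[[0.4,0,0,0,0.008],[0.4,0,0,0,0.008]]' >/dev/null; python3 st.py
python3 -m crank '[[0.4,0,0,0,0.008],[0.4,0,0,0,0.008]]' >/dev/null; python3 st.py
python3 -m crank '[[0.4,0,0,0,0.015],[0.4,0,0,0,0.025],[0.4,0,0,0,0.0337],[0.4,0,0,0,0.0337]]' >/dev/null; python3 st.py
python3 -m crank '[[0.4,0,0,0,0.014],[0.4,0,0,0,0.028],[0.4,0,0,0,0.0417],[0.4,0,0,0,0.0417]]' >/dev/null; python3 st.py
python3 -m crank '[[0.4,0,0,0,0.014],[0.4,0,0,0,0.028],[0.4,0,0,0,0.0417],[0.4,0,0,0,0.0417]]' >/dev/null; python3 st.py
```

```text
pos [0.564  0.0523 0.1808] yaw 69.93 F [ 3.66 -2.78  3.86] T [-0.373 -0.668  0.14 ] grip 0.611 45.0 q7 -0.61
pos [0.5639 0.0524 0.1808] yaw 72.74 F [ 3.64 -0.76  3.73] T [-0.346 -0.839 -0.135] grip 0.609 45.0 q7 -0.56
pos [0.5636 0.0524 0.1808] yaw 84.89 F [ 2.88 -2.61  4.24] T [-0.344 -0.753  0.134] grip 0.613 45.0 q7 -0.36
pos [0.5633 0.0524 0.1808] yaw 99.92 F [ 1.83 -2.12  5.38] T [-0.392 -0.538  0.05 ] grip 0.612 45.0 q7 -0.10
pos [0.563  0.0523 0.1808] yaw 114.93 F [ 0.85 -2.07  5.68] T [-0.439 -0.386  0.099] grip 0.608 45.0 q7 0.15
```

```bash
python3 -m crank '[[0.4,0,0,0,0.014],[0.4,0,0,0,0.028],[0.4,0,0,0,0.0417],[0.4,0,0,0,0.0417]]' >/dev/null; python3 st.py
python3 -m crank '[[0.4,0,0,0,0.014],[0.4,0,0,0,0.028],[0.4,0,0,0,0.0417],[0.4,0,0,0,0.0417]]' >/dev/null; python3 st.py
python3 -m crank '[[0.4,0,0,0,0.004],[0.4,0,0,0,0.004]]' >/dev/null; python3 st.py
python3 -m crank '[[0.4,0,0,0,-0.008],[0.4,0,0,0,-0.008]]' >/dev/null; python3 st.py
python3 -m crank '[[0.4,0,0,0,0.004],[0.4,0,0,0,0.004]]' >/dev/null; python3 st.py
```

```text
pos [0.5627 0.0521 0.1808] yaw 129.93 F [ 0.35 -1.72  6.47] T [-0.504 -0.197  0.056] grip 0.615 45.0 q7 0.40
pos [0.5625 0.0519 0.1808] yaw 144.94 F [-0.68 -1.76  7.81] T [-0.58  -0.078  0.104] grip 0.613 45.0 q7 0.65
pos [0.5625 0.0519 0.1808] yaw 146.29 F [-0.95 -3.63  7.84] T [-0.493 -0.047 -0.334] grip 0.609 45.0 q7 0.68
pos [0.5625 0.0519 0.1808] yaw 143.48 F [-1.   -2.8   6.71] T [-0.626 -0.053  0.258] grip 0.61 45.0 q7 0.63
pos [0.5625 0.0519 0.1808] yaw 144.92 F [-1.15 -2.67  6.74] T [-0.63   0.014  0.162] grip 0.609 45.0 q7 0.65
```

```bash
python3 -m crank '[[0.7,0,0,0,0],[0.9,0,0,0,0],[0.9,0,0,0,0],[0.9,0,0,0,0]]'; python3 -m crank '[[0.9,0,0,0.2,0],[0.9,0,0,0.4,0],[0.9,0,0,0.6,0]]' >/dev/null
python3 -m crank '[[0,0.01,-0.2,0,-0.028],[0,0.02,-0.45,0,-0.056],[0,0.04,-0.7,0,-0.084],[0,0.052,-0.8625,0,-0.11],[0,0.052,-0.8625,0,-0.11]]'
python3 -m crank '[[0,0,0,-0.2,0],[0,0,0,-0.4,0],[0,0,0,-0.6,0],[0,0,0,-0.75,0],[0,0,0,-0.75,0]]'; python3 st.py
python3 - <<'E'
from h import *
c=get_calibration("wrist");cv2.imwrite("pics/w3.png",get_image("wrist")[:,:,::-1]);cv2.imwrite("pics/s3.png",cv2.resize(get_image("scene")[100:300,150:390,::-1],None,fx=3,fy=3,interpolation=cv2.INTER_CUBIC))
E
```

```text
time: 12.45
position: [0.5628, 0.0527, 0.1802]
tool_rot: [-0.944, -2.995, 0.0]
ft_force: [0.0, -1.0, -0.5]
grip_width: 0.88
grip_force: 0.0
time: 13.45
position: [0.5733, -0.1239, 0.2998]
tool_rot: [-1.91, -2.493, 0.002]
ft_force: [-0.4, 1.4, -0.1]
grip_width: 0.417
grip_force: 0.0
time: 14.08
position: [0.5719, -0.1181, 0.1484]
tool_rot: [-1.896, -2.499, 0.002]
ft_force: [-0.0, -0.7, 0.2]
grip_width: 0.007
grip_force: 0.0
pos [ 0.5719 -0.1181  0.1484] yaw 105.61 F [-0.04 -0.74  0.21] T [ 0.034 -0.112  0.005] grip 0.007 0.0 q7 0.27
```

View pics/s3.png

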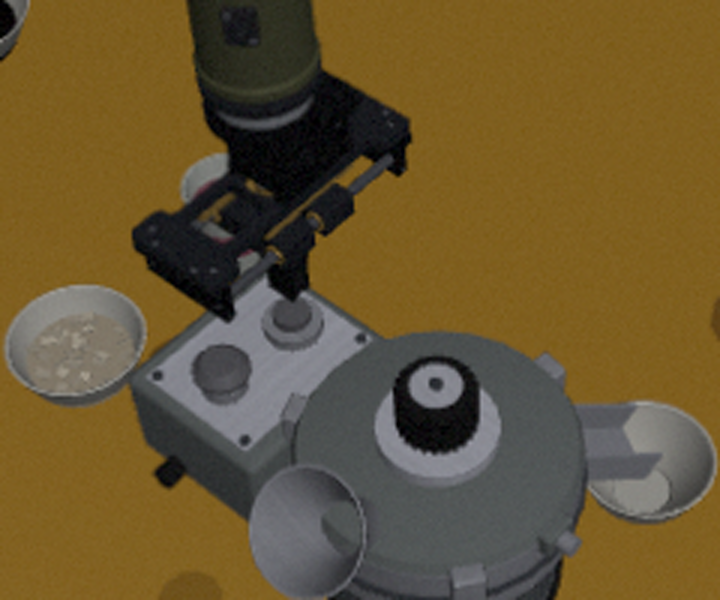

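The tips hang over the start button, clear of the stop button. I'll press down gently.

```bash
python3 -m crank '[[0,0.005,-0.01,-0.06,0],[0,0.005,-0.01,-0.12,0],[0,0.005,-0.01,-0.12,0]]' >/dev/null; python3 st.py
python3 -m crank '[[0,0,0,-0.015,0],[0,0,0,-0.03,0],[0,0,0,-0.03,0]]' >/dev/null; python3 st.py
python3 -m crank '[[0,0,0,-0.005,0],[0,0,0,-0.008,0],[0,0,0,-0.008,0]]' >/dev/null; python3 st.py
```

```text
pos [ 0.5738 -0.122   0.1254] yaw 105.43 F [ 0.07 -0.35  0.56] T [-0.021 -0.076  0.012] grip 0.005 0.0 q7 0.26
pos [ 0.575 -0.122  0.121] yaw 105.43 F [-1.22 -0.25  2.25] T [ 0.034  0.061 -0.046] grip 0.005 1.4 q7 0.26
pos [ 0.575  -0.122   0.1193] yaw 105.43 F [-0.03 -0.01  4.61] T [-0.018  0.024  0.018] grip 0.007 2.1 q7 0.26
```

```bash
python3 -m crank '[[0,0,0,-0.005,0],[0,0,0,-0.01,0],[0,0,0,-0.01,0]]' >/dev/null; python3 st.py
python3 -m crank '[[0,0,0,-0.005,0],[0,0,0,-0.005,0]]' >/dev/null; python3 st.py
python3 -m crank '[[0,0,0,-0.005,0],[0,0,0,-0.005,0]]' >/dev/null; python3 st.py
```

```text
pos [ 0.575  -0.122   0.1175] yaw 105.43 F [-1.6  -0.16  6.13] T [ 0.021  0.158 -0.015] grip 0.005 3.2 q7 0.26
pos [ 0.5751 -0.122   0.1174] yaw 105.43 F [-3.43  0.5  11.82] T [0.084 0.615 0.027] grip 0.003 5.7 q7 0.26
pos [ 0.5751 -0.1221  0.1173] yaw 105.42 F [-4.67  1.41 17.2 ] T [0.165 1.121 0.042] grip 0.006 8.2 q7 0.26
```

The button is on its hard stop at 0.117 m with 17 N, past the 6 N it needs. I'll back off now.

```bash
python3 -m crank '[[0,0,0,0.1,0],[0,0,0,0.3,0],[0,0,0,0.6,0],[0,0,0,0.8,0],[0,0,0,0.8,0]]'
python3 - <<'E'
from h import *
cv2.imwrite("pics/s4.png",cv2.resize(get_image("scene")[100:300,150:410,::-1],None,fx=3,fy=3,interpolation=cv2.INTER_CUBIC))
E
```

```text
time: 16.8
position: [0.5764, -0.122, 0.2786]
tool_rot: [1.9, 2.495, 0.004]
ft_force: [-0.6, 0.7, -0.5]
grip_width: 0.007
grip_force: 0.0
```

View pics/s4.png

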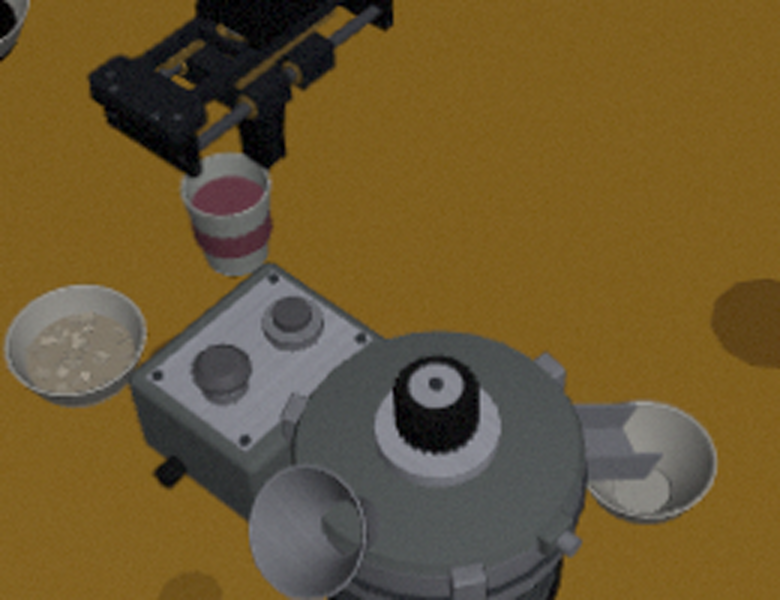

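The gripper is clear of everything. The start button (crop 292,312) is back up, and the stop button, cup and bowls are undisturbed.

```bash
python3 -c "
from bench import *
print(close_job())"
```

```text
the job is handed in; nothing more can be done
None
```

I turned the dial clockwise until the stones just touched (three clicks from where it stood, pressed at most about 3° past), set it back five clicks, pushed the start button fully down and handed the job in at about 17 s; no result came back.

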